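# Seat a chip carrier in a chip reader and close the lid

## Task

Load the chip carrier into the open chip reader: set it the right way round in the pocket at the bottom of the bay and gently shuffle it about until both locating keys enter its notches and it drops fully home and lies flat, then close the reader's lid right down. Do not drop the carrier or force it, and leave the vial, the chip box and the screwdriver where they are.

Things in the scene. Friction and masses are not known exactly. Their poses are not given: they have to be found in the camera images.
- reader: Chip reader, fixed to the bench: black box 200 (x) by 180 (y) by 95 mm high, open on top. Inside is an orange-walled bay 144 (x) by 124 (y) mm, centred. Origin: centre of its underside; x and y along its sides, z up.
- deck (a point): Centre of the deck's top, 51 mm above the reader's underside, 44 mm below its rim; axes as the reader. The dark deck is the bay's bottom, with a loose pocket through it, 88 (x) by 68 (y) mm, centred here: 9 mm of play round a central carrier. The deck is 4.5 mm thick; below it lies the alignment stage, whose bright top is the pocket floor, 11 mm below this point.
- bay (a point): Centre of the pocket at floor height (40 mm above the reader's underside); axes as the reader. Two dark keys 6 mm high stand on the stage's floor, their inner ends 55 mm apart in x: from its centre, a 9 mm wide key at y = +9 mm on the +x end, a 15 mm one at y = -9 mm on the -x end. The stage is stiff and parallel to the reader but up to 5 mm off this point in x and in y: found by touch or eye.
- carrier: Chip carrier, loose, about 70 g: grey plate 70 (x) by 50 (y) by 12 mm with a grip rib across it. Origin: centre of its underside, z up. Glass chip on the +x half, brass contacts on the -x half. Each end has a notch through the plate, 9 mm deep in x: at the +x end 12 mm wide, centred at y = +9 mm; at the -x end 18 mm wide, centred at y = -9 mm.
- rib (a point): Middle of the carrier's grip rib, 30 mm above its underside; axes as the carrier. Rib: 10 mm thick in x, 34 mm long in y, from the plate's top (12 mm) to 36 mm above the underside. The notches take the keys with 1.5 mm play per side when the carrier's x and y point as the reader's (end for end it won't go). Until then it rides on the keys, 6 mm high or tilted, and the lid cannot shut fully.
- lid (a joint): Angle of the reader's lid in rad: 0 shut, 1.57 upright, 1.95 leaning back at its stop. Hinged along the reader's +y top edge, it swings over towards -y to close. A friction hinge (0.45 N m) holds it at any angle; mass 0.4 kg. Plate 200 mm along x by 180 mm from hinge to free edge, 8 mm thick; inside, an orange block 132 by 108 by 16 mm.
- lid_hinge (a point): Middle of the lid's hinge axis, 90 mm to +y of the reader's centre and 95 mm above its underside. The axis runs along the reader's x. Axes turn with the lid: x as the reader's, -y towards the free edge, z out of the outer face.
- lid_edge (a point): Middle of the lid's free edge on its outer face: 180 mm from the hinge axis along the lid and 8 mm out from it on the outer side. Axes as lid_hinge. A finger tab 44 mm wide and 6 mm thick stands out 16 mm beyond the edge here.
- vial: Bystander: small upright amber vial, 28 mm diameter, 55 mm high, origin at the centre of its underside.
- chip_box: Bystander: closed chip storage box 86 by 62 by 33 mm, origin at the centre of its underside.
- driver: Bystander: screwdriver about 150 mm long lying along its own x, about 25 mm thick.

How it is judged (in metres and radians):
On the way:
1. the carrier lies fully home on the pocket floor while the lid is still open (z of carrier in the frame of bay below 0.0015 m and angle between carrier's own z axis and vertical below 0.035 rad and horizontal distance between carrier and bay below 0.011 m and value of joint lid above 0.5 rad), for 0.2 s.
At the end, for the whole second after the job is handed in: the carrier rests fully home on the pocket floor of the reader (underside within 1.5 mm of the floor, level within 2 degrees, within 11 mm of the pocket's centre, parallel to the reader within 7 degrees), at rest, and the lid is shut (within 0.03 rad) (z of carrier in the frame of bay between -0.003 and 0.0015 m and angle between carrier's own z axis and vertical below 0.035 rad and horizontal distance between carrier and bay below 0.011 m and angle between the x axis of carrier and the x axis of reader, either way round below 0.12 rad and value of joint lid below 0.03 rad and linear speed of carrier below 0.02 m/s); the robot touches nothing.
It fails at once if the carrier or its keys are forced: more than 60 N between carrier and reader (contact force between carrier and reader above 60 N).
It fails at once if the carrier is dropped (faster than 0.55 m/s with no finger on it, a fall of more than 15 mm) (linear speed of carrier above 0.55 m/s and contact force between the fingers and carrier below 0.01 N).
It fails at once if the vial, the chip box or the screwdriver is moved by more than 20 mm (distance of any of vial, chip_box, driver from where it was at the start of the episode above 0.02 m).
It also fails if it takes over 67 s, if anything falls off the work surface, if the arm or the gripper's body presses on something with over 40 N, if the wrist force passes 120 N, or if a joint passes its speed limit or range.

## Robot

A 6-joint arm with a two-finger parallel gripper is mounted at the origin on the work surface. World frame = base frame: x ahead of the robot, y to its left, z up, the work surface at z = 0. Lengths are in mm, angles in rad, forces in N, time in s.
With the tool pointing down it reaches from about 350 to 975 mm from the base axis. Payload 7.1 kg.
Tool frame: the origin (TCP) lies at the very end of the fingers, on their centre line; the grasp point (between the pads) lies 19 mm behind it; z points along the fingers, x is the direction in which the jaws open and shut, and the axes are right-handed (so a half turn about z gives the same grasp; the last joint's range is limited). The gripper opens to 88 mm and grips with 3 to 60 N. Pads are 20 mm wide; open, the fingers measure 115 mm over their backs; the gripper's body (75 mm by 178 mm) begins 61 mm behind the grasp point.
Start: joints at [1.192, 0.423, 1.63, -0, 1.089, -0.019], TCP at [220.022, 584.974, 222.675] pointing down, gripper open.
Joint ranges: [-3, 3], [-0.9, 2.11], [0.09, 2.58], [-1.31, 4.45], [0.11, 2.69], [-2.54, 2.54]. Speed limits (rad/s): [2.39, 2.39, 3.01, 3.14, 3.14, 3.14].

## Interface

Orientations are given as a rotation vector (axis times angle).
In Python, from workcell import * gives the robot as it stands.
- The arm moves only by the tool arm_command, never from a script. Its argument "increments" is a list of rows, each a list of 2 entries, a list of its own where there are three numbers: the shift along the tool's x, y, z in cm, then the turn about the tool's z in degrees. In form: [[[dx, dy, dz], turn], ...]. A call has 1 to 20 rows; each row shifts and turns the pose as measured when the row begins, along the tool's axes as they then stand; what a row does not reach is not made up. A row lasts 1/10 s, in which the tool goes at most 50 mm and 8.59 degrees, less where a joint would pass 70% of its speed; a pose out of reach is approached as far as the arm can. A call is refused whole if a number of a shift passes 5 or a number of a turn 8.59, either way. A call with a gripper value outside its range is refused whole. "gripper" is the opening, from 0 (shut) to 1 (fully open), set as the call begins (left out, the last holds). The fingers move at their own pace and stop on an object; the grip force is fixed at half the most. Time passes only in rows, so rows that do not move let the fingers close. It gives the time, the measured TCP pose, the force and the opening at its end, in the units of the state.
- get_obs(): the state, without advancing time (a new reading comes with each control period).
- get_image(name): name is "scene" or "top" or "wrist"; returns the picture (480x640x3 uint8, red, green, blue); there is no depth.
- camera_params(name): a dict with "K" (3x3 intrinsics, pixels), "rvec" (rotation vector, rad) and "tvec" (3), from world to camera coordinates, as OpenCV has them; the wrist camera has in their place "T_tool_cam" (4x4, takes a point from camera to tool coordinates, whose origin is the TCP and whose axes are the tool frame's). Camera axes: x right, y down, z forward; pixel columns grow to the right and rows downward; lengths in mm; the calibration is good to about 2 mm. The wrist camera is an equidistant fisheye: a pixel r from the principal point sees the ray r / f radians off the axis. A picture is of the moment at which its call begins: read the wrist's pose just before it. camera_params takes no time and is no camera call.
- close_job(): hands the job in, once; it reports no verdict.
The state is a dict: "t": time; "qpos": joint angles; "qvel": joint speeds; "joint_torque": joint torques, N m; "ee_pos": TCP position; "orientation": TCP orientation; "ft_force": force on the tool from outside, world axes, zero at the start; "moment": the same for the moment, N m; "width": finger opening in mm.
Only numpy, scipy, OpenCV 4.12 (cv2) and the standard library are available. Lean on these libraries where they do the work, as an engineer would, in place of code of your own. Each camera call takes 0.05 s, during which the arm holds its last target.

## Working session

There is one attempt and no reset: what is moved stays moved. The work goes in short steps, Python scripts to look and compute and a tool call to move; the robot and the scene stay as the last step left them, time stands still between calls to the robot, and variables do not carry over. Pictures are saved under pics/ and viewed, and the job is handed in when it is done.

Besides the shell and the picture viewer there is one more tool, called after ">>>" as a command line: name --argument value ..., lists and objects as JSON in quotes. arm_command: Moves the arm, as the interface text tells. Its arguments: {"type":"object","properties":{"increments":{"type":"array","items":{"type":"array"}},"gripper":{"type":"number"}},"required":["increments"]}

```bash
mkdir -p pics; ls; python3 - <<'E'
from workcell import *
import cv2
o=get_obs();print(o)
for n in("scene","top","wrist"):
    im=get_image(n);cv2.imwrite(f"pics/{n}0.png",im[:,:,::-1]);print(n,camera_params(n))
E
```

```text
pics
{'t': 0.0, 'qpos': array([ 1.19203444e+00,  4.23827616e-01,  1.63066965e+00,  4.00225981e-06,
        1.08859691e+00, -1.89898748e-02]), 'qvel': array([-0.00156652, -0.00086415, -0.00163414, -0.00053672,  0.00077768,
       -0.0017968 ]), 'joint_torque': array([-1.89569248e-03, -5.44590175e+01, -2.73678982e+01,  6.42907410e-02,
        2.23574118e-02, -7.05519483e-05]), 'ee_pos': array([219.80539155, 584.49076673, 221.9179485 ]), 'orientation': array([ 2.58237136e+00,  1.78766784e+00, -1.96696087e-03]), 'ft_force': array([-0.26541702, -0.78606874,  0.6191167 ]), 'moment': array([0.01659935, 0.02996806, 0.01421893]), 'width': 87.38051603123013}
scene {'K': array([[480.60118054,   0.        , 319.76983351],
       [  0.        , 480.60118054, 237.7593114 ],
       [  0.        ,   0.        ,   1.        ]]), 'rvec': array([ 2.39734536,  0.61843077, -0.24438709]), 'tvec': array([-409.94414373, -227.28469087, 1081.69529665])}
top {'K': array([[605.24942261,   0.        , 314.11266162],
       [  0.        , 605.24942261, 233.54522431],
       [  0.        ,   0.        ,   1.        ]]), 'rvec': array([ 2.15176797, -2.18604522,  0.10023944]), 'tvec': array([ -78.38272041,  553.71870982, 1000.92230464])}
wrist {'K': array([[371.64829954,   0.        , 317.38187979],
       [  0.        , 371.64829954, 235.35883796],
       [  0.        ,   0.        ,   1.        ]]), 'T_tool_cam': array([[ 9.99999962e-01,  2.70503841e-04,  4.97694828e-05,
         3.80870902e-01],
       [-2.74115118e-04,  9.65309032e-01,  2.61109933e-01,
        -7.22682495e+01],
       [ 2.25883087e-05, -2.61109937e-01,  9.65309070e-01,
        -1.62237897e+02],
       [ 0.00000000e+00,  0.00000000e+00,  0.00000000e+00,
         1.00000000e+00]])}
```

View pics/scene0.png

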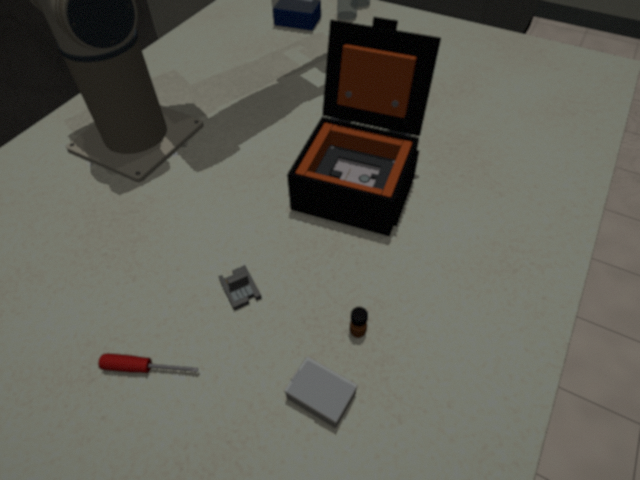

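View pics/top0.png

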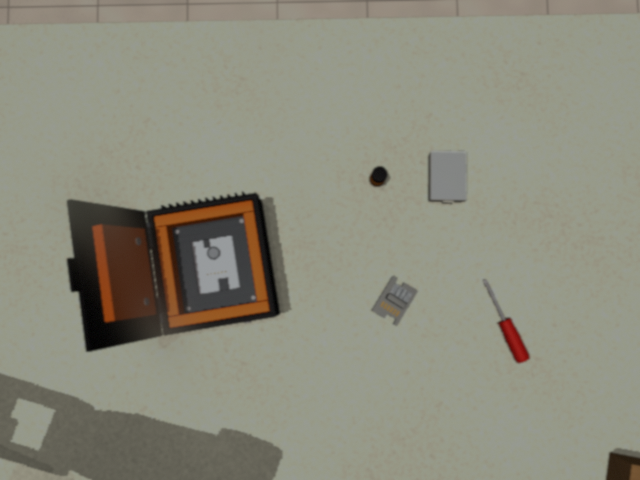

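View pics/wrist0.png

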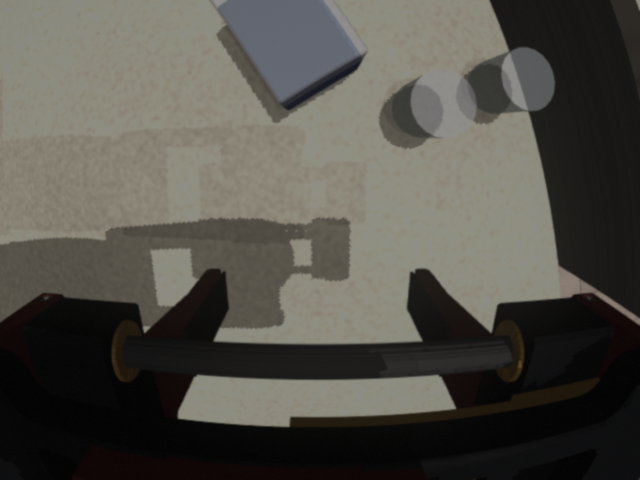

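```bash
cat > h.py <<'E'
import numpy as np, cv2
from workcell import *
from scipy.spatial.transform import Rotation as R
def cast(name,px,z):
    c=camera_params(name);Rm=cv2.Rodrigues(c["rvec"])[0];t=c["tvec"]
    px=np.atleast_2d(np.array(px,float));d=np.c_[px,np.ones(len(px))]@np.linalg.inv(c["K"]).T@Rm
    o=-Rm.T@t
    return o+d*((z-o[2])/d[:,2])[:,None]
def proj(name,P):
    c=camera_params(name);return cv2.projectPoints(np.atleast_2d(np.array(P,float)),c["rvec"],c["tvec"],c["K"],None)[0][:,0]
def wpose(o=None):
    o=o or get_obs();T=np.eye(4);T[:3,:3]=R.from_rotvec(o["orientation"]).as_matrix();T[:3,3]=o["ee_pos"];return T
def wcast(px,z,T=None):
    c=camera_params("wrist");K=c["K"];T=wpose() if T is None else T;M=T@c["T_tool_cam"]
    px=np.atleast_2d(np.array(px,float));v=(px-[K[0,2],K[1,2]])/K[0,0];r=np.linalg.norm(v,axis=1);
    s=np.where(r>1e-9,np.sin(r)/np.maximum(r,1e-9),1)
    d=np.c_[v*s[:,None],np.cos(r)]@M[:3,:3].T;o=M[:3,3]
    return o+d*((z-o[2])/d[:,2])[:,None]
def wproj(P,T):
    c=camera_params("wrist");K=c["K"];M=np.linalg.inv(T@c["T_tool_cam"]);p=np.atleast_2d(P)@M[:3,:3].T+M[:3,3]
    n=np.linalg.norm(p[:,:2],axis=1);th=np.arctan2(n,p[:,2]);return p[:,:2]/n[:,None]*th[:,None]*K[0,0]+[K[0,2],K[1,2]]
E
python3 - <<'E'
from h import *
np.set_printoptions(precision=1,suppress=True)
im=cv2.imread("pics/top0.png")
a=im[185:345,60:285];b=im[265:335,360:430]
cv2.imwrite("pics/ta.png",cv2.resize(a,None,fx=3.5,fy=3.5,interpolation=cv2.INTER_CUBIC))
cv2.imwrite("pics/tb.png",cv2.resize(b,None,fx=8,fy=8,interpolation=cv2.INTER_CUBIC))
print(cast("top",[[0,0],[640,0],[0,480]],0))
print("rim",cast("top",[[150,212],[260,195],[277,315],[165,333]],95))
print("carrier",cast("top",[[395,300]],12),"scene",cast("scene",[[241,287]],12))
print("vial",cast("top",[[378,178]],0),"box",cast("top",[[447,177]],20),"drv",cast("top",[[487,280],[527,360]],10))
E
```

```text
[[ 990.4  476.9    0. ]
 [ 969.  -681.6    0. ]
 [ 147.4  447.3    0. ]]
rim [[584.4 173.4  95. ]
 [608.9  -2.1  95. ]
 [418.6 -27.4  95. ]
 [393.4 147.9  95. ]]
carrier [[ 438. -223.   12.]] scene [[ 444.5 -224.3   12. ]]
vial [[ 651.3 -200.8    0. ]] box [[ 647.3 -317.5   20. ]] drv [[ 469.5 -381.4   10. ]
 [ 333.8 -443.    10. ]]
```

View pics/ta.png

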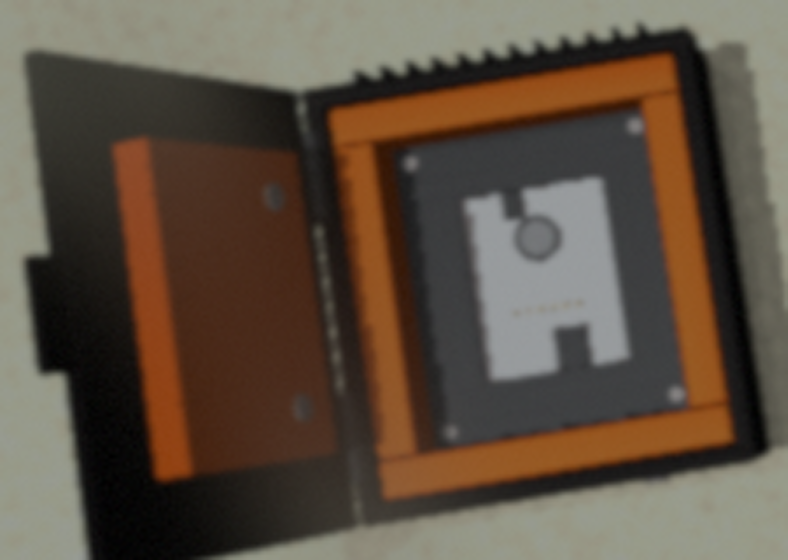

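View pics/tb.png

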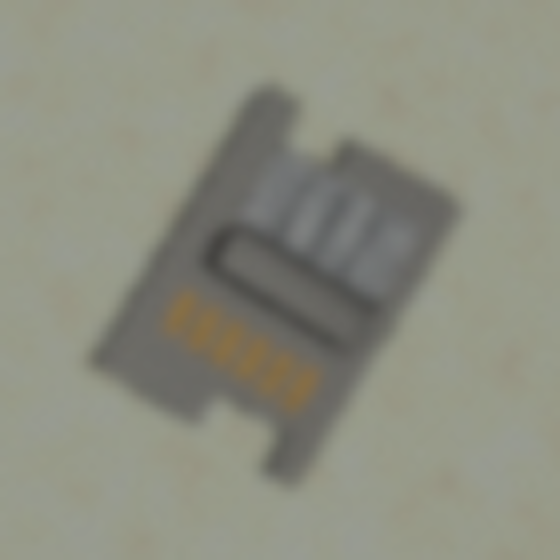

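>>> arm_command --increments '[[[0,0,-4.5],8.5],[[0,0,-4.5],8.5],[[0,0,-4.5],8.5],[[0,0,-4.5],8.5]]' --gripper 0.6

```text
t: 0.55
ee_pos: [218.5, 581.0, 397.7]
orientation: [2.983, 0.934, -0.02]
ft_force: [0.5, 1.3, -0.4]
width: 59.4
```

```bash
cat >> h.py <<'E'
def to(P,yaw_deg=None,o=None):
    "tool-frame shift in cm and turn deg to reach world P (mm), yaw of tool x"
    T=wpose(o);d=T[:3,:3].T@(np.array(P)-T[:3,3])/10
    y=np.degrees(np.arctan2(T[1,0],T[0,0]))
    print("at",T[:3,3].round(1),"yaw",round(y,2),"tilt",round(np.degrees(np.arccos(-T[2,2])),2),"shift cm",d.round(3),"turn",None if yaw_deg is None else round((y-yaw_deg+180)%360-180,2))
E
python3 - <<'E'
from h import *
o=get_obs();print(o['t'],o['qpos'])
to([438,-223,300],-32)
E
```

```text
0.55 [ 1.19198541e+00  2.84495456e-01  1.42875709e+00 -4.44807054e-05
  1.44913448e+00  5.84974529e-01]
at [218.5 581.  397.7] yaw 34.77 tilt 1.19 shift cm [-27.648  78.439  11.157] turn 66.77
```

>>> arm_command --increments '[[[-1.5,4.3,0],0],[[-1.5,4.3,0],0],[[-1.5,4.3,0],0],[[-1.5,4.3,0],0],[[-1.5,4.3,0],0],[[-1.5,4.3,0],0],[[-1.5,4.3,0],0],[[-1.5,4.3,0],0],[[-1.5,4.3,0],0],[[-1.5,4.3,0],0],[[-1.5,4.3,0],0],[[-1.5,4.3,0],0],[[-1.5,4.3,0],0],[[-1.5,4.3,0],0],[[-1.5,4.3,0],0],[[-1.5,4.3,0],0]]'

```text
t: 2.15
ee_pos: [414.3, -141.3, 410.1]
orientation: [2.99, 0.943, 0.003]
ft_force: [1.2, 0.9, 0.4]
width: 52.8
```

```bash
python3 - <<'E'
from h import *
o=get_obs();print(o['t'],o['qpos'])
to([438,-223,220],-32)
E
```

```text
2.15 [-0.35334049 -0.05346006  1.78680897 -0.00364701  1.40265754 -0.96393832]
at [ 414.3 -141.3  410.1] yaw 35.02 tilt 0.38 shift cm [-2.752  7.924 19.063] turn 67.02
```

>>> arm_command --increments '[[[-1.3,3.9,0],0],[[-1.3,3.9,0],0],[[0,0,2.3],8.4],[[0,0,2.3],8.4],[[0,0,2.3],8.4],[[0,0,2.3],8.4],[[0,0,2.3],8.4],[[0,0,2.3],8.4],[[0,0,2.3],8.4],[[0,0,2.3],8.4],[[0,0,0],0]]'

```text
t: 3.25
ee_pos: [437.7, -231.8, 218.1]
orientation: [2.999, -0.92, 0.006]
ft_force: [-0.2, -0.2, 0.1]
width: 52.6
```

```bash
python3 - <<'E'
from h import *
o=get_obs();print(o['t']);np.save("T1.npy",wpose(o))
im=get_image("wrist");cv2.imwrite("pics/w1.png",im[:,:,::-1])
to([438,-223,220],-32,o)
E
```

```text
3.25
at [ 437.7 -231.8  218.1] yaw -34.1 tilt 0.33 shift cm [-0.469 -0.744 -0.195] turn -2.1
```

View pics/w1.png

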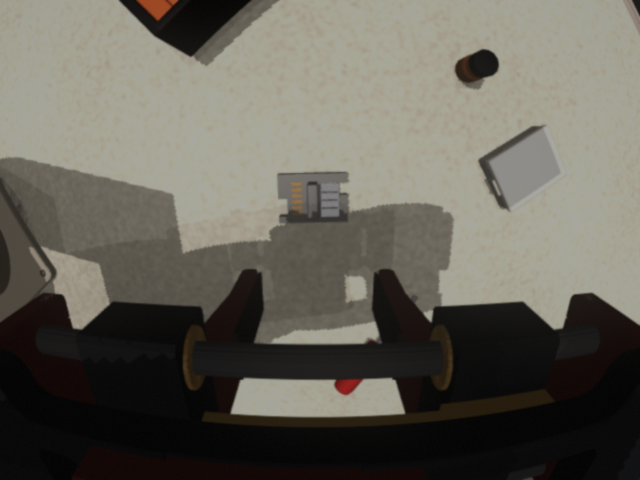

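```bash
python3 - <<'E'
import cv2
im=cv2.imread("pics/w1.png")[160:235,265:365]
cv2.imwrite("pics/w1a.png",cv2.resize(im,None,fx=8,fy=8,interpolation=cv2.INTER_CUBIC))
E
```

```text
(no output)
```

View pics/w1a.png

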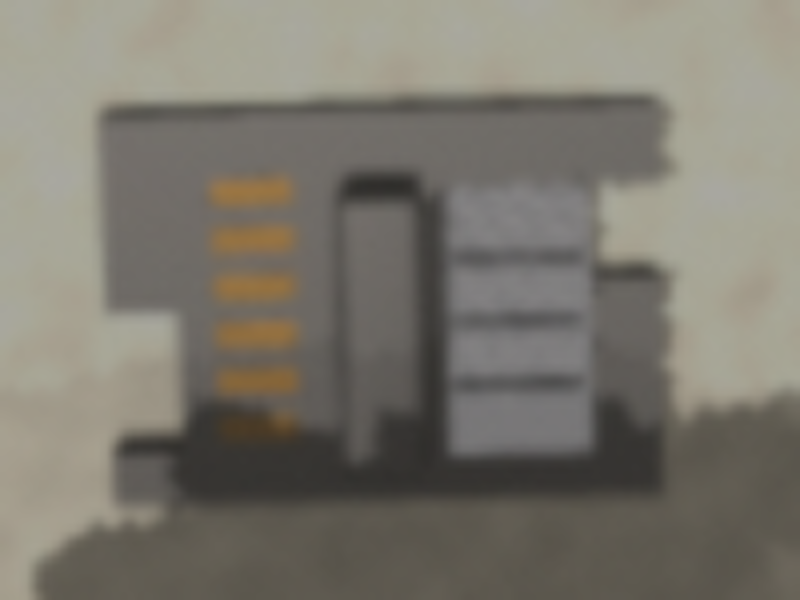

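```bash
python3 - <<'E'
from h import *
np.set_printoptions(precision=1,suppress=True)
T=np.load("T1.npy")
p=np.array([[104,118],[662,106],[115,503],[663,492]])/8+[265,160]-0.4
W=wcast(p,12,T);print(W[:,:2])
print("len",np.linalg.norm(W[1]-W[0]),np.linalg.norm(W[3]-W[2]),np.linalg.norm(W[2]-W[0]),np.linalg.norm(W[3]-W[1]))
c=W.mean(0);d=W[1]-W[0]+W[3]-W[2];e=W[0]-W[2]+W[1]-W[3]
print("c",c,np.degrees(np.arctan2(d[1],d[0])),np.degrees(np.arctan2(e[1],e[0]))-90)
r=np.array([[345,198],[417,196],[350,464],[420,462]])/8+[265,160]-.4
q=wcast(r,36,T);print("rib",q[:,:2],q.mean(0))
print(cast("top",[[360+275/8,265+285/8]],18))
im=cv2.imread("pics/top0.png");g=np.array([[270,88],[462,208],[92,360],[290,488]])/8+[360,265]
V=cast("top",g,12);print(V.mean(0),np.degrees(np.arctan2(*(V[0]-V[2])[1::-1])),np.degrees(np.arctan2(*(V[1]-V[3])[1::-1])))
to([c[0],c[1],60],-32)
E
```

```text
[[ 423.8 -181.4]
 [ 482.  -219.1]
 [ 396.5 -222.5]
 [ 455.2 -260.5]]
len 69.34798776136499 69.9123307018386 49.29192300120886 49.31817072426457
c [ 439.4 -220.9   12. ] -32.95640965907686 -33.34220252637004
rib [[ 445.1 -204.4]
 [ 452.2 -208.9]
 [ 427.6 -231. ]
 [ 434.6 -235.4]] [ 439.9 -219.9   36. ]
[[ 437.  -221.2   18. ]]
[ 436.8 -222.7   12. ] -34.63753340621895 -33.22633821919597
at [ 438.6 -232.3  219.6] yaw -33.86 tilt 0.44 shift cm [-0.7 -1.  16. ] turn -1.86
```

>>> arm_command --increments '[[[-0.35,-0.5,4],-0.8],[[-0.35,-0.5,4],0],[[0,0,4],0],[[0,0,3],0],[[0,0,0],0]]'

```text
t: 3.8
ee_pos: [447.1, -225.0, 73.5]
orientation: [3.013, -0.858, 0.035]
ft_force: [0.1, -0.7, 0.4]
width: 52.5
```

```bash
python3 - <<'E'
from h import *
o=get_obs();np.save("T2.npy",wpose(o))
im=get_image("wrist");cv2.imwrite("pics/w2.png",im[:,:,::-1])
to([439.4,-220.6,15.5],-33.1,o);print(o['t'],o['width'])
E
```

```text
at [ 447.1 -225.    73.5] yaw -31.8 tilt 1.36 shift cm [-1.025  0.019  5.782] turn 1.3
3.8 52.51557291755395
```

View pics/w2.png

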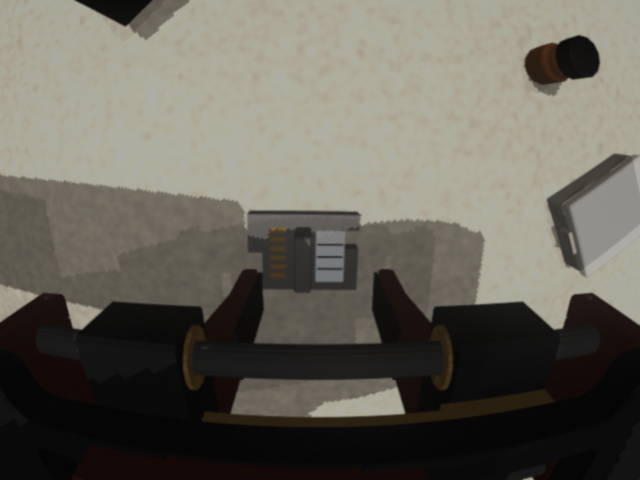

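>>> arm_command --increments '[[[-0.5,0,0],0.6],[[-0.4,0,0],0.6],[[0,0,0],0],[[0,0,0],0]]'

```text
t: 4.25
ee_pos: [443.9, -222.6, 81.6]
orientation: [3.002, -0.887, 0.055]
ft_force: [-0.2, 0.3, 0.0]
width: 52.7
```

```bash
python3 - <<'E'
from h import *
o=get_obs();to([439.4,-220.6,15.5],-33.1,o);print(o['t'],o['qvel'],wpose(o)[:3,2])
E
```

```text
at [ 443.9 -222.6   81.6] yaw -32.93 tilt 2.1 shift cm [-0.723  0.075  6.589] turn 0.17
4.25 [ 0.00066932 -0.02661484  0.00198448 -0.0004428   0.00498856  0.00108693] [ 0.03037641 -0.02034709 -0.99933141]
```

>>> arm_command --increments '[[[0,0,0],0],[[0,0,0],0]]'

```text
t: 4.45
ee_pos: [444.7, -223.0, 83.1]
orientation: [3.001, -0.887, 0.059]
ft_force: [0.4, -0.4, -0.3]
width: 52.7
```

```bash
python3 - <<'E'
from h import *
o=get_obs();to([439.4,-220.6,15.5],-33.1,o);print(o['t'],o['qvel'],wpose(o)[:3,2])
E
```

```text
at [ 444.7 -223.    83.1] yaw -32.92 tilt 2.25 shift cm [-0.836  0.083  6.728] turn 0.18
4.45 [ 0.00023742 -0.00891219 -0.0013831  -0.0006132   0.00085207 -0.00024726] [ 0.03279926 -0.02160108 -0.9992285 ]
```

>>> arm_command --increments '[[[-0.3,0,1],0],[[-0.3,0,1],0],[[0,0,1],0]]'

```text
t: 4.75
ee_pos: [441.1, -220.7, 51.9]
orientation: [3.001, -0.886, 0.063]
ft_force: [-0.2, 0.1, 0.9]
width: 52.4
```

```bash
python3 - <<'E'
from h import *
o=get_obs();to([439.4,-220.6,15.5],-33.1,o);print(o['t'],o['qvel'],wpose(o)[:3,2])
E
```

```text
at [ 441.1 -220.7   51.9] yaw -32.91 tilt 2.41 shift cm [-0.303  0.09   3.63 ] turn 0.19
4.75 [-0.00150478  0.22096391  0.01556702 -0.00328016 -0.23752261  0.00113782] [ 0.03524918 -0.02290091 -0.99911613]
```

>>> arm_command --increments '[[[0,0,-4],0],[[0,0,-4],0],[[0,0,-4],0],[[0,0,0],0],[[0,0,0],0]]'

```text
t: 5.25
ee_pos: [432.9, -215.8, 164.1]
orientation: [3.005, -0.887, 0.032]
ft_force: [-0.1, 0.6, -0.4]
width: 52.8
```

```bash
python3 - <<'E'
from h import *
o=get_obs();to([439.4,-220.6,15.5],-33.1,o);print(o['t'],o['qvel'],wpose(o)[:3,2])
E
```

```text
at [ 432.9 -215.8  164.1] yaw -32.9 tilt 1.25 shift cm [ 0.483  0.023 14.874] turn 0.2
5.25 [ 8.96864140e-05 -1.84137511e-02 -2.31206471e-02 -1.24120102e-03
  5.92638904e-03 -5.07439810e-04] [ 0.01719701 -0.01340427 -0.99976227]
```

>>> arm_command --increments '[[[0,0,-4.5],0],[[0,0,-4.5],0],[[0,0,-4.5],0],[[0,0,0],0],[[0,0,0],0]]'

```text
t: 5.75
ee_pos: [428.3, -212.8, 293.6]
orientation: [3.008, -0.888, 0.007]
ft_force: [-0.6, -0.0, -0.4]
width: 52.8
```

```bash
python3 - <<'E'
from h import *
o=get_obs();to([439.4,-220.6,15.5],-33.1,o);print(o['t'],o['qvel'],wpose(o)[:3,2])
E
```

```text
at [ 428.3 -212.8  293.6] yaw -32.9 tilt 0.39 shift cm [ 1.19  -0.045 27.821] turn 0.2
5.75 [-0.00046609 -0.01071508 -0.03305443  0.0007014   0.00626147 -0.00143177] [ 0.0031725  -0.00611157 -0.99997629]
```

>>> arm_command --increments '[[[0.2,0,1],0.2],[[0.2,0,2],0],[[0.2,0,2.5],0],[[0.2,0,2.5],0],[[0.2,0,2.5],0],[[0,0,2.5],0],[[0,0,2.3],0],[[0,0,2],0],[[0,0,1.6],0],[[0,0,1.2],0],[[0,0,0.8],0],[[0,0,0.5],0],[[0,0,0.2],0],[[0,0,0],0]]'

```text
t: 7.15
ee_pos: [416.2, -208.8, 37.5]
orientation: [-3.006, 0.897, 0.066]
ft_force: [0.3, 0.3, 2.6]
width: 52.3
```

```bash
python3 - <<'E'
from h import *
o=get_obs();to([439.4,-220.6,15.5],-33.1,o);print(o['t'],o['qvel'],wpose(o)[:3,2])
E
```

```text
at [ 416.2 -208.8   37.5] yaw -33.23 tilt 2.44 shift cm [ 2.678 -0.302  2.092] turn -0.13
7.15 [ 0.00085936  0.00256964 -0.0007275  -0.00020289 -0.00136356 -0.00050586] [-0.03925116  0.01635444 -0.99909553]
```

>>> arm_command --increments '[[[0,0,-1],0],[[0,0,-1],0],[[0,0,-1],0]]'

```text
t: 7.45
ee_pos: [417.4, -209.3, 69.9]
orientation: [-3.005, 0.897, 0.067]
ft_force: [0.6, -0.5, -0.3]
width: 52.6
```

```bash
cat >> h.py <<'E'
def st(P=None,y=None):
    o=get_obs();T=wpose(o);
    print("t",round(o['t'],2),"tilt deg along tool x,y",np.degrees(T[:3,:2].T@np.array([0,0,1])).round(2),"F",o['ft_force'].round(1),"w",round(o['width'],1),"dq5",o['qvel'][[1,2,4]].round(3))
    to(P if P is not None else T[:3,3],y,o)
E
python3 - <<'E'
from h import *
st([439.4,-220.6,15.5],-33.1)
im=get_image("wrist");cv2.imwrite("pics/w3.png",im[:,:,::-1])
E
```

```text
t 7.45 tilt deg along tool x,y [-2.4   0.45] F [ 0.6 -0.5 -0.3] w 52.6 dq5 [-0.219 -0.044  0.25 ]
at [ 417.4 -209.3   69.9] yaw -33.23 tilt 2.45 shift cm [ 2.687 -0.303  5.326] turn -0.13
```

View pics/w3.png

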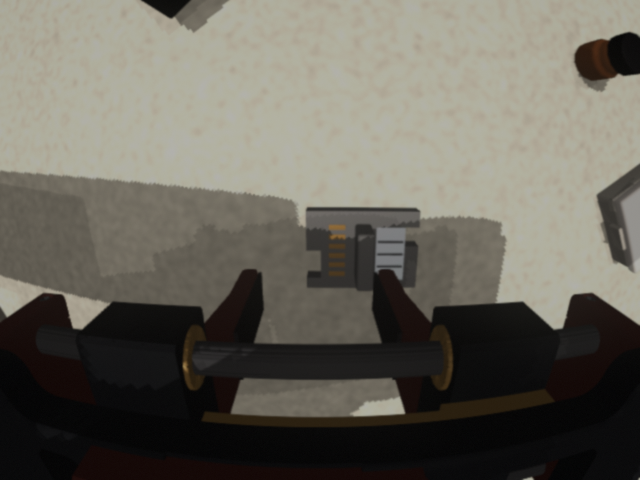

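>>> arm_command --increments '[[[0.3,0,-1],0],[[0.3,0,-1],0],[[0.3,0,-1],0],[[0.3,0,-1],0],[[0.3,0,-1],0],[[0.3,0,-1],0],[[0.3,0,-1],0],[[0.3,-0.1,-1],0],[[0.3,-0.1,-1],0],[[0,-0.1,0],0]]'

```text
t: 8.5
ee_pos: [449.7, -225.5, 171.2]
orientation: [-3.007, 0.898, 0.054]
ft_force: [-0.7, -0.2, -0.5]
width: 52.4
```

```bash
python3 - <<'E'
from h import *
st([439.4,-220.6,15.5],-33.1)
E
```

```text
t 8.5 tilt deg along tool x,y [-1.93  0.4 ] F [-0.7 -0.2 -0.5] w 52.4 dq5 [0.008 0.015 0.   ]
at [ 449.7 -225.5  171.2] yaw -33.25 tilt 1.97 shift cm [-0.611  0.043 15.597] turn -0.15
```

>>> arm_command --increments '[[[0,0,3.5],0],[[0,0,3.5],0],[[0,0,3.5],0],[[0,0,0],0]]'

```text
t: 8.9
ee_pos: [448.4, -224.8, 65.0]
orientation: [-3.008, 0.897, 0.046]
ft_force: [-0.8, 0.7, 0.5]
width: 52.6
```

```bash
python3 - <<'E'
from h import *
st([439.4,-220.6,15.5],-33.1)
E
```

```text
t 8.9 tilt deg along tool x,y [-1.64  0.37] F [-0.8  0.7  0.5] w 52.6 dq5 [-0.057 -0.039  0.041]
at [ 448.4 -224.8   65. ] yaw -33.22 tilt 1.68 shift cm [-0.842  0.112  4.976] turn -0.12
```

>>> arm_command --increments '[[[-0.4,0.05,1],0],[[-0.4,0.05,1],0],[[0,0,1],0],[[0,0,0.9],0],[[0,0,0.5],0],[[0,0,0],0]]'

```text
t: 9.5
ee_pos: [441.4, -221.4, 21.4]
orientation: [-3.009, 0.897, 0.039]
ft_force: [0.0, 0.6, -0.0]
width: 53.0
```

```bash
python3 - <<'E'
from h import *
st([439.4,-220.6,15.5],-33.1)
E
```

```text
t 9.5 tilt deg along tool x,y [-1.39  0.35] F [ 0.   0.6 -0. ] w 53.0 dq5 [-0.005 -0.006  0.003]
at [ 441.4 -221.4   21.4] yaw -33.21 tilt 1.43 shift cm [-0.2    0.04   0.591] turn -0.11
```

>>> arm_command --increments '[[[-0.2,0.04,0.3],0],[[0,0,0.2],0],[[0,0,0],0]]'

```text
t: 9.8
ee_pos: [439.9, -220.9, 16.6]
orientation: [-3.01, 0.898, 0.037]
ft_force: [-0.2, 0.4, -0.1]
width: 52.7
```

>>> arm_command --increments '[[[0,0,0],0],[[0,0,0],0],[[0,0,0],0],[[0,0,0],0],[[0,0,0],0],[[0,0,0],0]]' --gripper 0

```text
t: 10.4
ee_pos: [440.6, -221.3, 17.4]
orientation: [-3.01, 0.898, 0.035]
ft_force: [-1.5, 0.3, 9.9]
width: 9.8
```

```bash
python3 - <<'E'
from h import *
st([439.4,-220.6,15.5],-33.1)
E
```

```text
t 10.4 tilt deg along tool x,y [-1.21  0.33] F [-1.5  0.3  9.9] w 9.8 dq5 [-0.008 -0.003  0.004]
at [ 440.6 -221.3   17.4] yaw -33.21 tilt 1.26 shift cm [-0.133  0.008  0.189] turn -0.11
```

>>> arm_command --increments '[[[0,0,-0.5],0],[[0,0,-1.5],0],[[0,0,-3],0],[[0,0,-4],0],[[0,0,-4],0],[[0,0,-4],0],[[0,0,-3],0],[[0,0,-2],0],[[0,0,-1],0],[[0,0,0],0]]'

```text
t: 11.4
ee_pos: [443.6, -221.8, 257.6]
orientation: [-3.009, 0.897, 0.041]
ft_force: [0.2, 0.2, -0.8]
width: 9.6
```

```bash
python3 - <<'E'
from h import *
st([510,-90,250],8)
im=get_image("wrist");cv2.imwrite("pics/w4.png",im[:,:,::-1])
E
```

```text
t 11.4 tilt deg along tool x,y [-1.44  0.35] F [ 0.2  0.2 -0.8] w 9.6 dq5 [ 0.     0.017 -0.007]
at [ 443.6 -221.8  257.6] yaw -33.22 tilt 1.48 shift cm [ -1.645 -14.67    0.708] turn -41.22
```

View pics/w4.png

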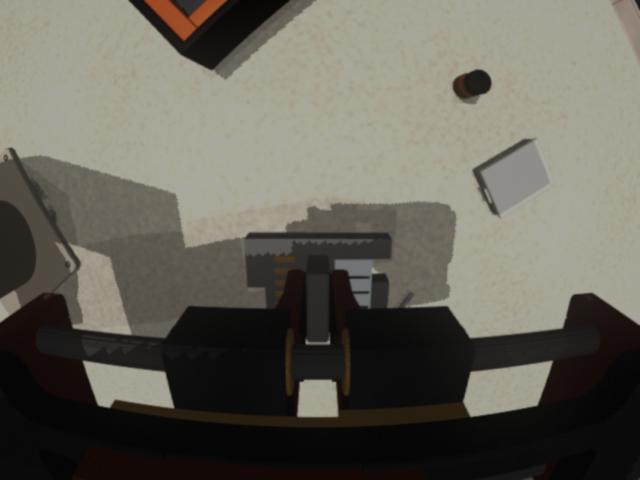

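>>> arm_command --increments '[[[0,-2,0],-8.2],[[0,-3,0],-8.2],[[0,-3,0],-8.2],[[0,-3,0],-8.2],[[0,-3,0],-8.2],[[0,-1.5,0],0],[[0,-0.5,0],0],[[0,0,0],0]]'

```text
t: 12.25
ee_pos: [470.0, -62.9, 244.3]
orientation: [-3.112, -0.255, 0.072]
ft_force: [0.3, -0.6, -0.3]
width: 9.9
```

```bash
python3 - <<'E'
from h import *
st([512,-40,240],8)
im=get_image("wrist");cv2.imwrite("pics/w5.png",im[:,:,::-1])
E
```

```text
t 12.25 tilt deg along tool x,y [-2.55 -1.27] F [ 0.3 -0.6 -0.3] w 9.9 dq5 [ 0.016  0.014 -0.006]
at [470.  -62.9 244.3] yaw 9.39 tilt 2.85 shift cm [ 4.531 -1.573  0.261] turn 1.39
```

View pics/w5.png

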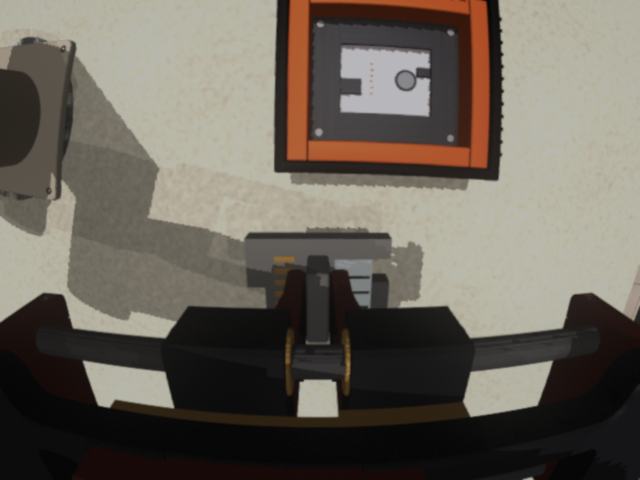

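```bash
python3 - <<'E'
import cv2
im=cv2.imread("pics/w5.png")
cv2.imwrite("pics/w5a.png",cv2.resize(im[0:185,265:510],None,fx=3.2,fy=3.2,interpolation=cv2.INTER_CUBIC))
cv2.imwrite("pics/w5b.png",cv2.resize(im[38:123,330:440],None,fx=7,fy=7,interpolation=cv2.INTER_CUBIC))
E
```

```text
(no output)
```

View pics/w5a.png

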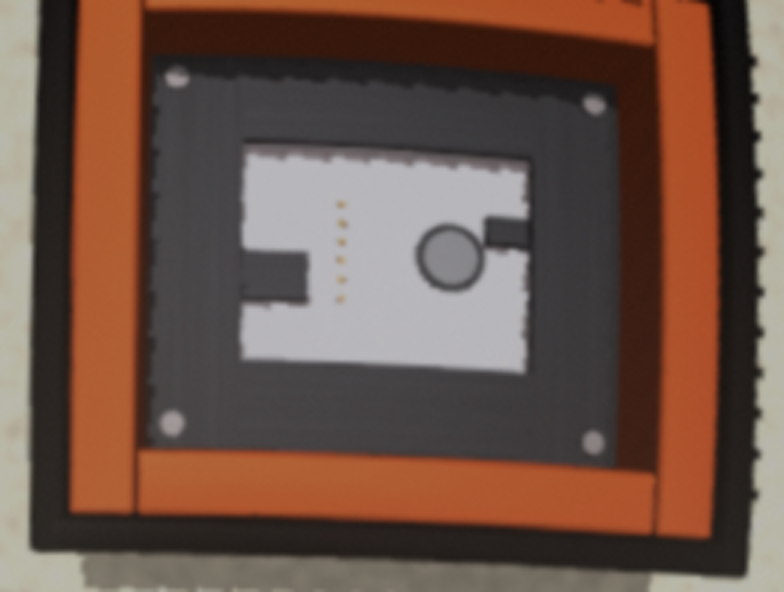

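View pics/w5b.png

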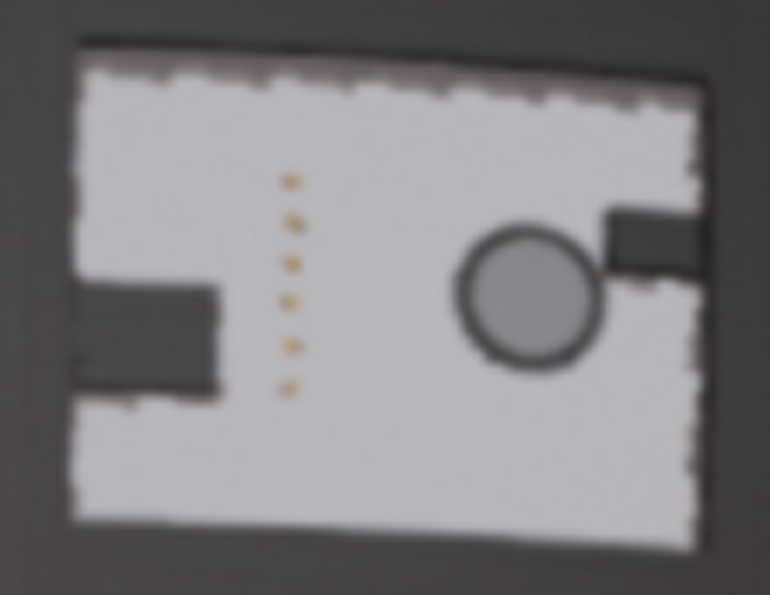

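```bash
python3 - <<'E'
from h import *
np.set_printoptions(precision=1,suppress=True)
o=get_obs();T=wpose(o);np.save("T5.npy",T);print(o['ee_pos'],o['orientation'])
A=lambda p:np.array(p,float)/3.2+[265,0]-.35
B=lambda p:np.array(p,float)/7+[330,38]-.43
k=wcast(B([[217,285],[217,386],[605,208],[605,270]]),46,T)[:,:2];print("keys",k)
kl=k[:2].mean(0);kr=k[2:].mean(0)
print("widths",np.linalg.norm(k[0]-k[1]),np.linalg.norm(k[2]-k[3]))
d=kr-kl;print("sep",np.linalg.norm(d), "expect",np.hypot(55,18)); m=(kl+kr)/2
ang=np.degrees(np.arctan2(d[1],d[0])-np.arctan2(18,55));print("stage c",m,"yaw",ang)
# rim: outer lower corners; inner lower corners orange/black
rim=wcast(A([[33,548],[745,573]]),95,T)[:,:2];print("rim low",rim,np.linalg.norm(rim[1]-rim[0]),np.degrees(np.arctan2(*(rim[1]-rim[0])[::-1])))
a=np.radians(ang);u=np.array([np.cos(a),np.sin(a)]);v=np.array([-u[1],u[0]])
print("reader c from rim",rim.mean(0)+90*v)
sc=wcast(A([[177,77],[593,104],[172,423],[592,442]]),51,T)[:,:2]
print("screws c",sc.mean(0),np.degrees(np.arctan2(*(sc[1]-sc[0])[::-1])),np.degrees(np.arctan2(*(sc[3]-sc[2])[::-1])),np.linalg.norm(sc[1]-sc[0]),np.linalg.norm(sc[2]-sc[0]))
pk=wcast(B([[75,520],[695,550],[78,42],[708,82]]),51,T)[:,:2];print("pocket c",pk.mean(0),np.linalg.norm(pk[1]-pk[0]),np.linalg.norm(pk[2]-pk[0]),np.linalg.norm(pk[3]-pk[1]))
# top cam check
r=cast("top",[[150,212],[260,195],[277,315],[165,333]],95)[:,:2];print("top reader c",r.mean(0))
C=lambda p:np.array(p,float)/3.5+[60,185]-.36
s2=cast("top",C([[411,162],[635,125],[676,394],[452,432]]),51);print("top screws",s2.mean(0))
k2=cast("top",C([[514,218],[573,326]]),46)[:,:2];d=k2[0]-k2[1];print("top keys",k2,k2.mean(0),np.linalg.norm(d),np.degrees(np.arctan2(d[1],d[0])-np.arctan2(18,55)))
E
```

```text
[470.  -63.3 244.3] [-3.1 -0.3  0.1]
keys [[479.5  75. ]
 [481.9  60.7]
 [531.2  97.5]
 [532.5  88.5]]
widths 14.426806107491442 9.098891253086293
sep 56.998385693808004 expect 57.87054518492115
stage c [506.3  80.4] yaw 8.03273364725625
rim low [[419.5 -24. ]
 [614.1   6.1]] 196.90062197900286 8.77625221472071
reader c from rim [504.2  80.2]
screws c [503.8  78.7] 8.522482462331366 8.57780465531724 128.21054506398383 108.2523651947597
pocket c [503.4  78.2] 85.77930102923166 67.97093060428399 67.7410767946435
top reader c [501.3  73. ]
top screws [502.3  77.3  51. ]
top keys [[531.   92.2]
 [479.4  64.2]] [505.2  78.2] 58.7883031773909 10.353009087484946
```

>>> arm_command --increments '[[[2,-0.8,0],0.7],[[2,-0.8,0],0],[[0,0,0],0]]'

```text
t: 12.6
ee_pos: [507.5, -43.6, 241.4]
orientation: [-3.115, -0.227, 0.076]
ft_force: [-0.2, 0.3, -0.9]
width: 9.7
```

```bash
python3 - <<'E'
from h import *
st([506,80,240],8.4)
im=cv2.imread("pics/w5.png")
cv2.imwrite("pics/w5c.png",cv2.resize(im[225:345,235:405],None,fx=4.5,fy=4.5,interpolation=cv2.INTER_CUBIC))
E
```

```text
t 12.6 tilt deg along tool x,y [-2.69 -1.21] F [-0.2  0.3 -0.9] w 9.7 dq5 [-0.01   0.036  0.009]
at [507.5 -43.6 241.4] yaw 8.37 tilt 2.95 shift cm [  1.658 -12.244   0.324] turn -0.03
```

View pics/w5c.png

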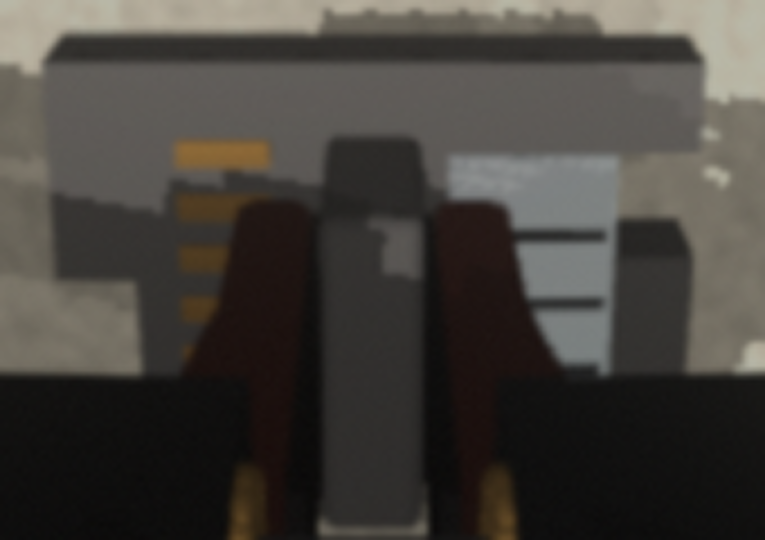

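```bash
python3 - <<'E'
from h import *
np.set_printoptions(precision=1,suppress=True)
A=lambda p:np.array(p,float)/4.5+[235,225]-.4
I=np.eye(4)
for z in (3,5,7):
    w=wcast(A([[45,62],[703,62]]),z,I);print(z,w, w[1,0]-w[0,0])
for z in (-17,-19,-21):
    w=wcast(A([[329,214],[420,214],[322,523],[425,523]]),z,I);print(z,w)
w=wcast(A([[60,36],[690,36]]),17,I);print(w)
E
```

```text
3 [[-34.7 -25.9   3. ]
 [ 33.7 -26.    3. ]] 68.37631792807005
5 [[-35.1 -25.4   5. ]
 [ 34.1 -25.4   5. ]] 69.20412973747294
7 [[-35.5 -24.8   7. ]
 [ 34.5 -24.9   7. ]] 70.03194154687583
-17 [[ -4.7 -16.9 -17. ]
 [  3.8 -16.9 -17. ]
 [ -5.7  16.5 -17. ]
 [  4.7  16.5 -17. ]]
-19 [[ -4.6 -17.7 -19. ]
 [  3.7 -17.7 -19. ]
 [ -5.6  15.3 -19. ]
 [  4.6  15.3 -19. ]]
-21 [[ -4.5 -18.5 -21. ]
 [  3.7 -18.5 -21. ]
 [ -5.5  14.1 -21. ]
 [  4.5  14.1 -21. ]]
[[-35.7 -25.1  17. ]
 [ 35.  -25.1  17. ]]
```

```bash
python3 - <<'E'
from h import *
np.set_printoptions(precision=1,suppress=True)
a=np.radians(8.4);u=np.array([np.cos(a),np.sin(a),0]);v=np.array([-u[1],u[0],0]);c=np.array([503.6,78.5,0])
for th in(1.57,1.75,1.85,1.95):
    P=[c+s*22*u+v*(90-196*np.cos(th)-4*np.sin(th)*0)+np.array([0,0,95+196*np.sin(th)]) for s in(-1,1)]
    print(th,proj("top",P).ravel(),proj("scene",P).ravel())
E
```

```text
1.57 [113.2 282.8 108.7 248.2] [364.3  26.4 390.1  30.8]
1.75 [ 86.4 287.3  82.  252.8] [370.5  18.4 395.6  22.6]
1.85 [ 72.8 289.8  68.5 255.5] [373.6  15.9 398.3  19.9]
1.95 [ 60.3 292.2  56.2 258.1] [376.4  14.6 400.7  18.5]
```

>>> arm_command --increments '[[[0.3,-1.5,0],0],[[0.4,-2.5,0],0],[[0.4,-2.8,0],0],[[0.3,-2.5,0],0],[[0.2,-1.5,0],0],[[0,-1,0],0],[[0,0,0],0]]'

```text
t: 13.3
ee_pos: [502.2, 77.7, 241.6]
orientation: [-3.115, -0.214, 0.083]
ft_force: [-0.7, -0.5, -0.9]
width: 10.1
```

```bash
cat >> h.py <<'E'
def und(h=18.,off=(-0.45,0)):
    T=wpose();U=T[:3,3]+T[:3,:3]@np.array([off[0],off[1],h])
    a=np.radians(8.4);u=np.array([np.cos(a),np.sin(a)]);v=np.array([-u[1],u[0]])
    S=np.array([506.1,80.0]);d=U[:2]-S
    print("underside",U.round(1),"err in reader x,y from stage",round(d@u,2),round(d@v,2),"height over floor",round(U[2]-40,1))
    w=np.r_[S-U[:2],40-U[2]];print("tool shift to floor cm",(T[:3,:3].T@w/10).round(3))
E
python3 - <<'E'
from h import *
st([506,80,80],8.4);und()
E
```

```text
t 13.3 tilt deg along tool x,y [-2.98 -1.23] F [-0.7 -0.5 -0.9] w 10.1 dq5 [-0.003  0.007 -0.002]
at [502.2  77.7 241.6] yaw 7.88 tilt 3.22 shift cm [ 1.249  0.17  16.112] turn -0.52
underside [500.8  77.9 223.6] err in reader x,y from stage -5.59 -1.31 height over floor 183.6
tool shift to floor cm [ 1.511  0.257 18.305]
```

>>> arm_command --increments '[[[0.7,0.1,4],-0.5],[[0.7,0,3.5],0],[[0,0,0],0],[[0,0,0],0]]'

```text
t: 13.7
ee_pos: [513.0, 77.9, 166.3]
orientation: [-3.115, -0.226, 0.078]
ft_force: [-0.7, 0.3, -0.7]
width: 9.8
```

```bash
python3 - <<'E'
from h import *
st([506,80,80],8.4);und()
E
```

```text
t 13.7 tilt deg along tool x,y [-2.77 -1.2 ] F [-0.7  0.3 -0.7] w 9.8 dq5 [ 0.019  0.017 -0.005]
at [513.   77.9 166.3] yaw 8.32 tilt 3.02 shift cm [-0.244 -0.127  8.652] turn -0.08
underside [511.6  78.1 148.3] err in reader x,y from stage 5.2 -2.7 height over floor 108.3
tool shift to floor cm [ 4.0000e-03 -4.2000e-02  1.0846e+01]
```

>>> arm_command --increments '[[[0,0,1],0],[[0,0,1.5],0],[[0,0,1.5],0],[[0,0,1.5],0],[[0,0,1],0],[[0,0,0.5],0],[[0,0,0],0]]'

```text
t: 14.4
ee_pos: [514.0, 77.5, 100.9]
orientation: [-3.115, -0.222, 0.057]
ft_force: [-0.2, 0.6, -0.4]
width: 9.7
```

```bash
python3 - <<'E'
from h import *
st([506,80,80],8.4);und()
im=get_image("wrist");cv2.imwrite("pics/w6.png",im[:,:,::-1])
E
```

```text
t 14.4 tilt deg along tool x,y [-2.03 -1.16] F [-0.2  0.6 -0.4] w 9.7 dq5 [-0.01  -0.008  0.007]
at [514.   77.5 100.9] yaw 8.17 tilt 2.34 shift cm [-0.682 -0.318  2.119] turn -0.23
underside [512.9  77.7  82.9] err in reader x,y from stage 6.36 -3.25 height over floor 42.9
tool shift to floor cm [-0.485 -0.235  4.315]
```

View pics/w6.png

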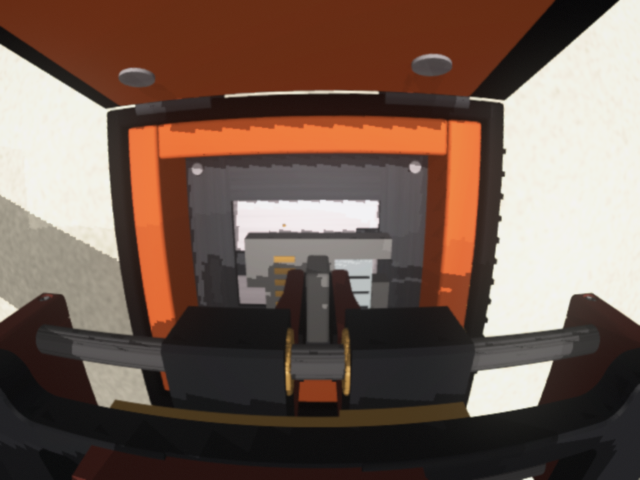

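>>> arm_command --increments '[[[-0.3,-0.15,0.6],-0.2],[[-0.2,-0.1,1],0],[[0,0,1],0],[[0,0,0],0]]'

```text
t: 14.85
ee_pos: [508.6, 80.1, 75.0]
orientation: [-3.115, -0.228, 0.052]
ft_force: [-0.3, -0.2, -0.5]
width: 10.1
```

```bash
python3 - <<'E'
from h import *
st([506,80,80],8.4);und()
E
```

```text
t 14.85 tilt deg along tool x,y [-1.81 -1.17] F [-0.3 -0.2 -0.5] w 10.1 dq5 [-0.01  -0.003  0.006]
at [508.6  80.1  75. ] yaw 8.39 tilt 2.16 shift cm [-0.27  -0.041 -0.494] turn -0.01
underside [507.5  80.3  57. ] err in reader x,y from stage 1.42 0.07 height over floor 17.0
tool shift to floor cm [-0.088  0.042  1.702]
```

>>> arm_command --increments '[[[-0.12,0,0.4],0],[[0,0,0.4],0],[[0,0,0.2],0],[[0,0,0],0]]'

```text
t: 15.25
ee_pos: [506.8, 80.1, 63.7]
orientation: [-3.115, -0.228, 0.053]
ft_force: [-0.4, -0.7, -1.8]
width: 9.9
```

```bash
python3 - <<'E'
from h import *
st([506,80,80],8.4);und()
im=get_image("wrist");cv2.imwrite("pics/w7.png",cv2.resize(im[150:330,180:450,::-1],None,fx=2.9,fy=2.9,interpolation=cv2.INTER_CUBIC))
E
```

```text
t 15.25 tilt deg along tool x,y [-1.86 -1.17] F [-0.4 -0.7 -1.8] w 9.9 dq5 [ 0.001 -0.003  0.001]
at [506.8  80.1  63.7] yaw 8.4 tilt 2.2 shift cm [-0.132 -0.037 -1.629] turn 0.0
underside [505.7  80.3  45.7] err in reader x,y from stage -0.34 0.34 height over floor 5.7
tool shift to floor cm [0.053 0.046 0.568]
```

View pics/w7.png

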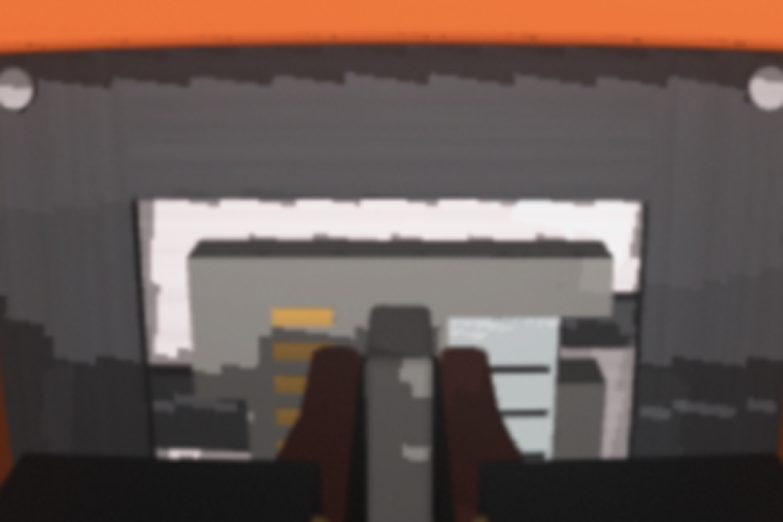

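>>> arm_command --increments '[[[0.05,0.03,0.15],0],[[0,0,0.15],0],[[0,0,0],0]]'

```text
t: 15.6
ee_pos: [507.9, 79.9, 61.0]
orientation: [-3.115, -0.228, 0.051]
ft_force: [0.3, -0.9, 0.4]
width: 9.7
```

```bash
python3 - <<'E'
from h import *
st([506,80,80],8.4);und();print(get_obs()['moment'])
im=get_image("wrist");cv2.imwrite("pics/w8.png",cv2.resize(im[200:330,220:430,::-1],None,fx=3.8,fy=3.8,interpolation=cv2.INTER_CUBIC))
E
```

```text
t 15.6 tilt deg along tool x,y [-1.79 -1.16] F [ 0.3 -0.9  0.4] w 9.7 dq5 [-0.004 -0.003  0.001]
at [507.9  79.9  61. ] yaw 8.39 tilt 2.13 shift cm [-0.242 -0.076 -1.895] turn -0.01
underside [506.8  80.1  43. ] err in reader x,y from stage 0.71 0.01 height over floor 3.0
tool shift to floor cm [-0.062  0.007  0.302]
[-0.03868872  0.04084112  0.04016968]
```

View pics/w8.png

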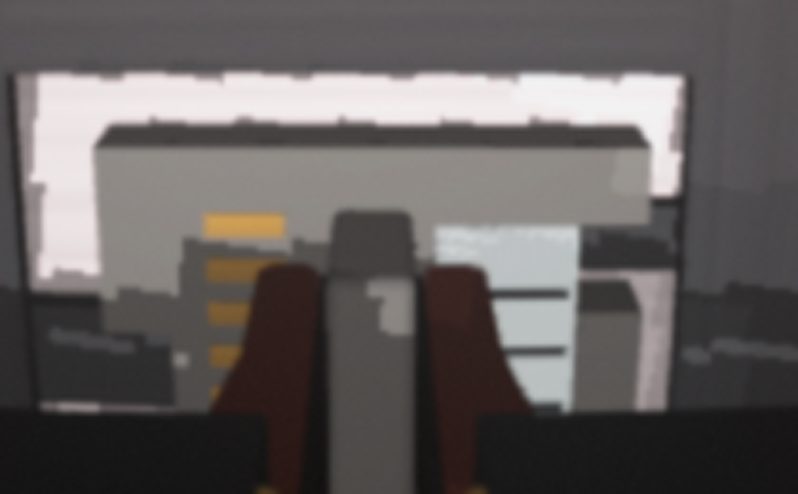

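>>> arm_command --increments '[[[-0.06,0,0.1],0],[[0,0,0.1],0],[[0,0,0],0]]'

```text
t: 15.95
ee_pos: [507.3, 79.8, 59.1]
orientation: [-3.115, -0.228, 0.05]
ft_force: [-0.9, 0.7, -0.3]
width: 9.8
```

```bash
python3 - <<'E'
from h import *
st([506,80,80],8.4);und();print(get_obs()['moment'])
E
```

```text
t 15.95 tilt deg along tool x,y [-1.76 -1.16] F [-0.9  0.7 -0.3] w 9.8 dq5 [-0.002 -0.001  0.001]
at [507.3  79.8  59.1] yaw 8.4 tilt 2.11 shift cm [-0.193 -0.077 -2.084] turn -0.0
underside [506.3  80.1  41.1] err in reader x,y from stage 0.18 0.04 height over floor 1.1
tool shift to floor cm [-0.015  0.006  0.113]
[-0.05914275  0.00635165  0.03311884]
```

>>> arm_command --increments '[[[0,0,0.1],0],[[0,0,0],0]]'

```text
t: 16.15
ee_pos: [507.4, 80.0, 58.4]
orientation: [-3.115, -0.228, 0.05]
ft_force: [-1.2, 0.3, 2.8]
width: 10.1
```

```bash
python3 - <<'E'
from h import *
st([506,80,80],8.4);und();print(get_obs()['moment'])
E
```

```text
t 16.15 tilt deg along tool x,y [-1.74 -1.17] F [-1.2  0.3  2.8] w 10.1 dq5 [-0.004  0.001  0.005]
at [507.4  80.   58.4] yaw 8.39 tilt 2.1 shift cm [-0.208 -0.069 -2.153] turn -0.01
underside [506.4  80.2  40.4] err in reader x,y from stage 0.33 0.13 height over floor 0.4
tool shift to floor cm [-0.032  0.014  0.044]
[-0.15820517  0.09977829  0.01177956]
```

>>> arm_command --increments '[[[0,0,0.1],0],[[0,0,0],0]]'

```text
t: 16.35
ee_pos: [507.4, 80.1, 58.2]
orientation: [-3.115, -0.228, 0.05]
ft_force: [-0.6, -1.8, 3.5]
width: 9.9
```

```bash
python3 - <<'E'
from h import *
st([506,80,80],8.4);und();print(get_obs()['moment'])
im=get_image("wrist");cv2.imwrite("pics/w9.png",cv2.resize(im[200:330,220:430,::-1],None,fx=3.8,fy=3.8,interpolation=cv2.INTER_CUBIC))
E
```

```text
t 16.35 tilt deg along tool x,y [-1.74 -1.17] F [-0.6 -1.8  3.5] w 9.9 dq5 [-0.005  0.     0.004]
at [507.4  80.1  58.2] yaw 8.39 tilt 2.1 shift cm [-0.203 -0.059 -2.169] turn -0.01
underside [506.3  80.3  40.3] err in reader x,y from stage 0.27 0.24 height over floor 0.3
tool shift to floor cm [-0.026  0.024  0.028]
[-0.27927769  0.1048392  -0.0931948 ]
```

View pics/w9.png

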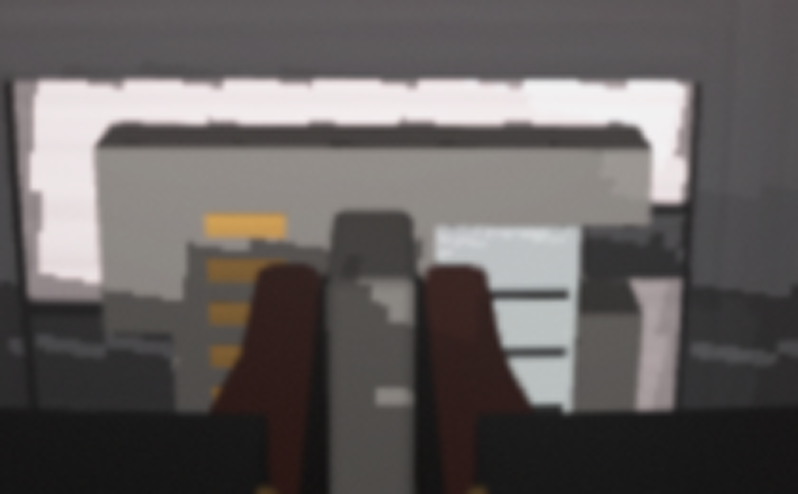

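>>> arm_command --increments '[[[0,0,0],0],[[0,0,0],0],[[0,0,0],0]]' --gripper 0.3

```text
t: 16.7
ee_pos: [507.6, 80.0, 58.2]
orientation: [-3.115, -0.228, 0.049]
ft_force: [0.3, 0.3, 0.2]
width: 25.8
```

```bash
python3 - <<'E'
from h import *
st([506,80,80],8.4);und();np.save("T10.npy",wpose())
im=get_image("wrist");cv2.imwrite("pics/w10.png",im[:,:,::-1]);cv2.imwrite("pics/w10a.png",cv2.resize(im[200:330,220:430,::-1],None,fx=3.8,fy=3.8,interpolation=cv2.INTER_CUBIC))
E
```

```text
t 16.7 tilt deg along tool x,y [-1.71 -1.17] F [0.3 0.3 0.2] w 25.8 dq5 [ 0.003  0.001 -0.   ]
at [507.6  80.   58.2] yaw 8.39 tilt 2.07 shift cm [-0.22  -0.065 -2.177] turn -0.01
underside [506.5  80.2  40.2] err in reader x,y from stage 0.47 0.17 height over floor 0.2
tool shift to floor cm [-0.046  0.018  0.02 ]
```

View pics/w10a.png

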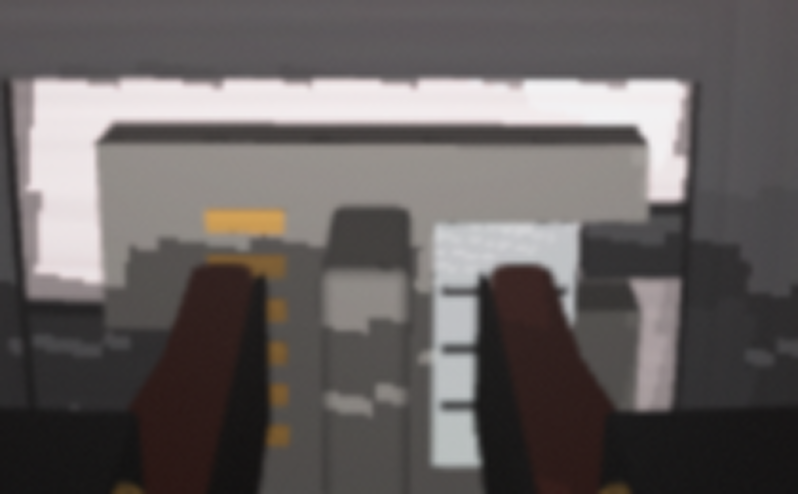

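>>> arm_command --increments '[[[0,0,-0.5],0],[[0,0,-1.5],0],[[0,0,-3],0],[[0,0,-4],0],[[0,0,-4],0],[[0,1,-4],0],[[0,2.5,-2],0],[[0,3,0],0],[[0,3,0],0],[[0,2,0],0],[[0,0,0],0]]'

```text
t: 17.85
ee_pos: [531.3, -40.4, 257.4]
orientation: [-3.117, -0.233, 0.045]
ft_force: [-0.2, -0.1, 0.3]
width: 26.5
```

```bash
python3 - <<'E'
from h import *
st([506,80,80],8.4);np.save("T11.npy",wpose())
im=get_image("wrist");cv2.imwrite("pics/w11.png",im[:,:,::-1])
E
```

```text
t 17.85 tilt deg along tool x,y [-1.58 -1.04] F [-0.2 -0.1  0.3] w 26.5 dq5 [-0.012  0.005  0.006]
at [531.3 -40.4 257.4] yaw 8.55 tilt 1.89 shift cm [ -0.224 -11.961  17.97 ] turn 0.15
```

View pics/w11.png

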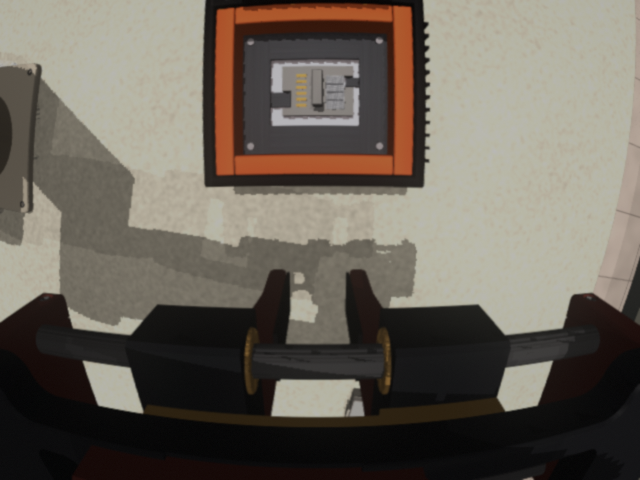

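```bash
python3 - <<'E'
import cv2
im=cv2.imread("pics/w11.png")
cv2.imwrite("pics/w11a.png",cv2.resize(im[50:135,262:370],None,fx=7.2,fy=7.2,interpolation=cv2.INTER_CUBIC))
E
```

```text
(no output)
```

View pics/w11a.png

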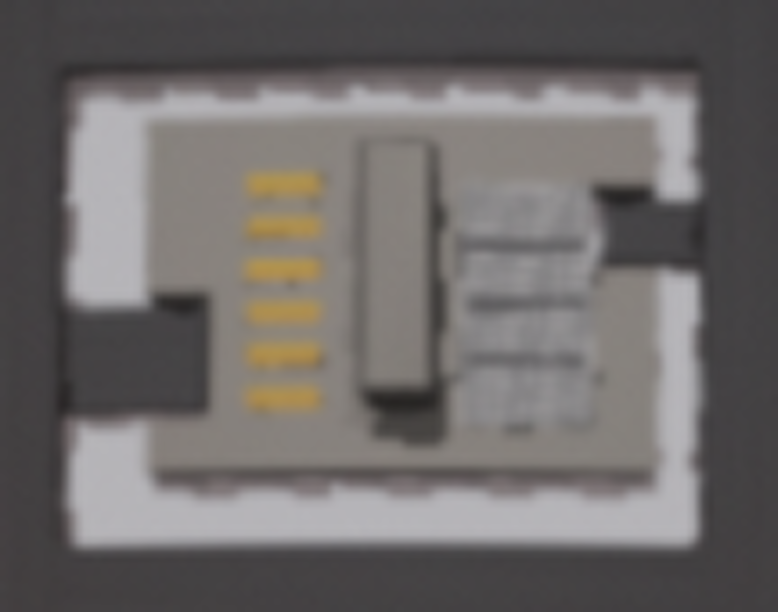

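```bash
python3 - <<'E'
from h import *
np.set_printoptions(precision=1,suppress=True)
T=np.load("T11.npy")
p=np.array([[147,120],[658,117],[150,470],[657,467]])/7.2+[262,50]-.43
pk=np.array([[65,68],[700,68],[68,546],[698,548]])/7.2+[262,50]-.43
for z in(52,58):
    W=wcast(p,z,T);d=W[1]-W[0]+W[3]-W[2]
    print(z,W.mean(0),[np.linalg.norm(W[i]-W[j]).round(1) for i,j in((0,1),(2,3),(0,2),(1,3))],np.degrees(np.arctan2(d[1],d[0])))
W=wcast(pk,51,T);print("pocket",W.mean(0),[np.linalg.norm(W[i]-W[j]).round(1) for i,j in((0,1),(2,3),(0,2),(1,3))])
E
```

```text
52 [506.7  80.6  52. ] [np.float64(69.8), np.float64(69.1), np.float64(49.6), np.float64(49.4)] 8.684322698705312
58 [506.9  79.7  58. ] [np.float64(68.7), np.float64(68.0), np.float64(48.8), np.float64(48.6)] 8.684322698705314
pocket [504.   78.8  51. ] [np.float64(87.3), np.float64(86.4), np.float64(68.2), np.float64(67.9)]
```

>>> arm_command --increments '[[[0,0,-2],0],[[0,0,-4],0],[[0,0,-4],0],[[-0.1,-2,-1],0],[[-0.1,-3,0],0],[[-0.1,-4,0],0],[[-0.1,-4,0],0],[[-0.1,-4,0],0],[[-0.1,-4,0],0],[[-0.1,-4,0],0],[[-0.1,-3,0],0],[[-0.1,-2,0],0],[[0,-1,0],0],[[0,0,0],0]]' --gripper 0

```text
t: 19.3
ee_pos: [467.4, 287.9, 378.2]
orientation: [-3.11, -0.246, 0.057]
ft_force: [1.3, -1.2, -0.1]
width: 0.4
```

```bash
cat >> h.py <<'E'
def rd():
    T=wpose();a=np.radians(8.4);u=np.array([np.cos(a),np.sin(a)]);v=np.array([-u[1],u[0]]);d=T[:2,3]-[503.8,78.6]
    print("TCP in reader x,y,z",round(d@u,1),round(d@v,1),round(T[2,3],1))
E
python3 - <<'E'
from h import *
st(None,8.4);rd()
im=get_image("wrist");cv2.imwrite("pics/w12.png",im[:,:,::-1])
im=get_image("scene");cv2.imwrite("pics/s12.png",im[:,:,::-1])
E
```

```text
t 19.3 tilt deg along tool x,y [-1.98 -1.38] F [ 1.3 -1.2 -0.1] w 0.4 dq5 [-0.002  0.009  0.004]
at [467.4 287.9 378.2] yaw 9.06 tilt 2.41 shift cm [0. 0. 0.] turn 0.66
TCP in reader x,y,z -5.5 212.4 378.2
```

View pics/w12.png

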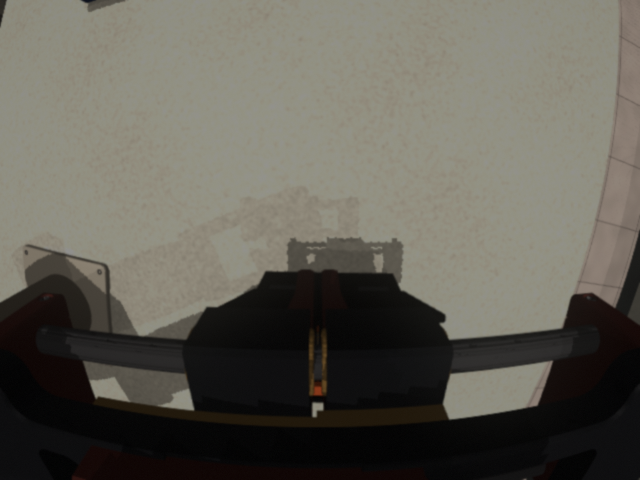

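View pics/s12.png

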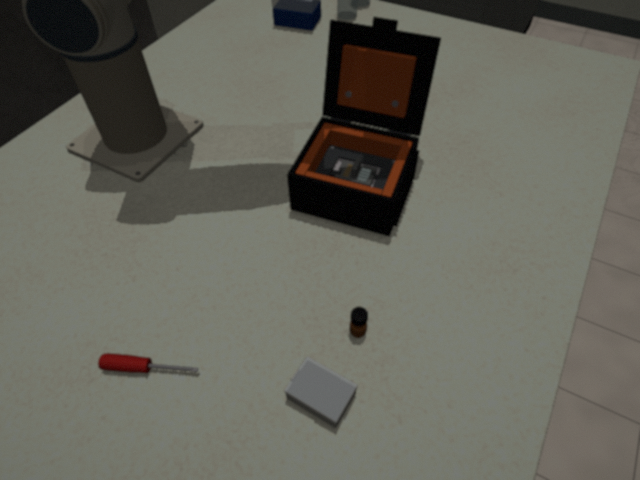

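>>> arm_command --increments '[[[0,0,2],0],[[0,0,3],0],[[0,0,3],0],[[0,0,2.5],0],[[0,0,1.5],0],[[0,0,0.5],0],[[0,0,0],0]]'

```text
t: 20.1
ee_pos: [466.2, 281.1, 250.9]
orientation: [-3.112, -0.228, 0.051]
ft_force: [0.5, -0.6, -0.4]
width: 0.1
```

```bash
python3 - <<'E'
from h import *
st(None,8.4);rd()
E
```

```text
t 20.1 tilt deg along tool x,y [-1.79 -1.31] F [ 0.5 -0.6 -0.4] w 0.1 dq5 [-0.003 -0.001  0.005]
at [466.2 281.1 250.9] yaw 8.39 tilt 2.22 shift cm [0. 0. 0.] turn -0.01
TCP in reader x,y,z -7.6 205.8 250.9
```

>>> arm_command --increments '[[[0,1.5,0],0],[[0,2,0],0],[[0,2,0],0],[[0,1.5,0],0],[[0,1.5,0],0],[[0,1.5,0],0],[[0,0.5,0],0]]'

```text
t: 20.8
ee_pos: [486.0, 171.2, 256.8]
orientation: [-3.105, -0.225, 0.032]
ft_force: [-0.8, 2.7, -1.4]
width: 0.6
```

```bash
python3 - <<'E'
from h import *
st(None,8.4);rd()
im=get_image("scene");cv2.imwrite("pics/s13.png",cv2.resize(im[0:240,240:560,::-1],None,fx=2,fy=2))
E
```

```text
t 20.8 tilt deg along tool x,y [-1.05 -1.68] F [-0.8  2.7 -1.4] w 0.6 dq5 [-0.03   0.014 -0.001]
at [486.  171.2 256.8] yaw 8.3 tilt 1.99 shift cm [0. 0. 0.] turn -0.1
TCP in reader x,y,z -4.1 94.2 256.8
```

View pics/s13.png

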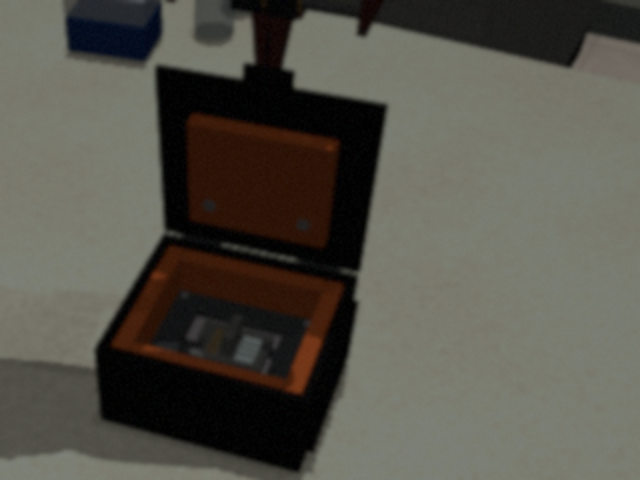

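>>> arm_command --increments '[[[0,1.5,0.7],0],[[0,1.5,0.7],0],[[0,1.5,0.7],0],[[0,1.5,0.7],0],[[0,1.2,0.8],0],[[0,1,0.8],0],[[0,0.5,0.4],0]]'

```text
t: 21.55
ee_pos: [502.0, 82.6, 208.6]
orientation: [-3.104, -0.226, 0.015]
ft_force: [-0.3, 1.8, 1.4]
width: 0.5
```

```bash
python3 - <<'E'
from h import *
st(None,8.4);rd()
im=get_image("scene");cv2.imwrite("pics/s14.png",cv2.resize(im[0:240,240:560,::-1],None,fx=2,fy=2))
E
```

```text
t 21.55 tilt deg along tool x,y [-0.42 -1.73] F [-0.3  1.8  1.4] w 0.5 dq5 [ 0.055  0.032 -0.09 ]
at [502.   82.6 208.6] yaw 8.32 tilt 1.78 shift cm [0. 0. 0.] turn -0.08
TCP in reader x,y,z -1.2 4.2 208.6
```

View pics/s14.png

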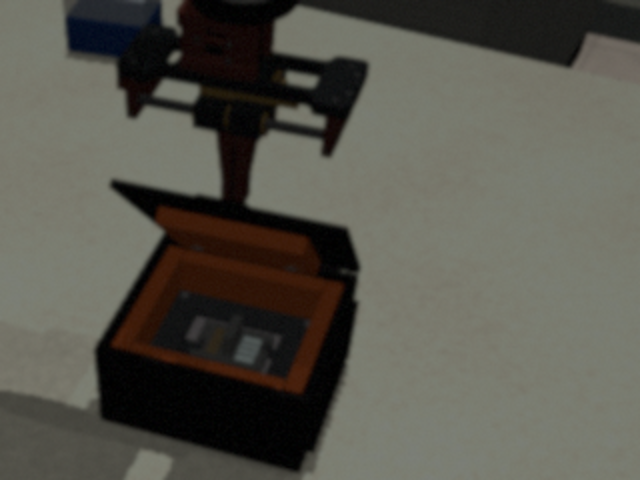

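>>> arm_command --increments '[[[0,1.2,1.2],0],[[0,1.2,1.4],0],[[0,0.9,1.4],0],[[0,0.8,1.4],0],[[0,0.6,1.4],0],[[0,0.4,1.2],0],[[0,0.2,0.8],0],[[0,0,0],0]]'

```text
t: 22.4
ee_pos: [508.2, 28.4, 110.8]
orientation: [-3.104, -0.23, 0.018]
ft_force: [0.5, 0.3, 0.3]
width: 0.4
```

```bash
python3 - <<'E'
from h import *
st(None,8.4);rd()
im=get_image("scene");cv2.imwrite("pics/s15.png",cv2.resize(im[0:240,240:560,::-1],None,fx=2,fy=2))
E
```

```text
t 22.4 tilt deg along tool x,y [-0.54 -1.69] F [0.5 0.3 0.3] w 0.4 dq5 [-0.001 -0.007  0.003]
at [508.2  28.4 110.8] yaw 8.49 tilt 1.78 shift cm [0. 0. 0.] turn 0.09
TCP in reader x,y,z -3.0 -50.3 110.8
```

View pics/s15.png

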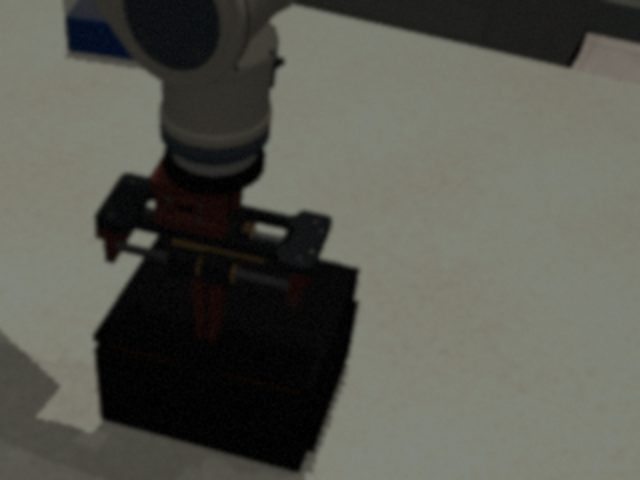

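>>> arm_command --increments '[[[0,0,0.4],0],[[0,0,0.4],0],[[0,0,0.2],0]]'

```text
t: 22.75
ee_pos: [509.3, 29.0, 103.1]
orientation: [-3.105, -0.232, 0.014]
ft_force: [-10.1, -3.5, 33.2]
width: 0.5
```

```bash
python3 - <<'E'
from h import *
st(None,8.4);rd()
E
```

```text
t 22.75 tilt deg along tool x,y [-0.38 -1.64] F [-10.1  -3.5  33.2] w 0.5 dq5 [ 0.002 -0.    -0.004]
at [509.3  29.  103.1] yaw 8.56 tilt 1.68 shift cm [0. 0. 0.] turn 0.16
TCP in reader x,y,z -1.8 -49.9 103.1
```

>>> arm_command --increments '[[[0,0,-0.5],0],[[0,0,-1.5],0],[[0,0,-3],0],[[0,0,-4],0],[[0,0,-4],0],[[0,3,-3],0],[[0,4,0],0],[[0,4,0],0],[[0,4,0],0],[[0,3,0],0],[[0,1,0],0],[[0,0,0],0]]'

```text
t: 23.95
ee_pos: [542.6, -167.4, 269.2]
orientation: [-3.107, -0.243, -0.002]
ft_force: [0.2, 1.0, 0.1]
width: 0.4
```

```bash
python3 - <<'E'
from h import *
st(None,8.4);rd();np.save("T16.npy",wpose())
im=get_image("wrist");cv2.imwrite("pics/w16.png",im[:,:,::-1])
im=get_image("scene");cv2.imwrite("pics/s16.png",im[:,:,::-1])
im=get_image("top");cv2.imwrite("pics/t16.png",im[:,:,::-1])
E
```

```text
t 23.95 tilt deg along tool x,y [ 0.2  -1.41] F [0.2 1.  0.1] w 0.4 dq5 [-0.002  0.003  0.001]
at [ 542.6 -167.4  269.2] yaw 8.94 tilt 1.42 shift cm [0. 0. 0.] turn 0.54
TCP in reader x,y,z 2.5 -249.0 269.2
```

View pics/w16.png

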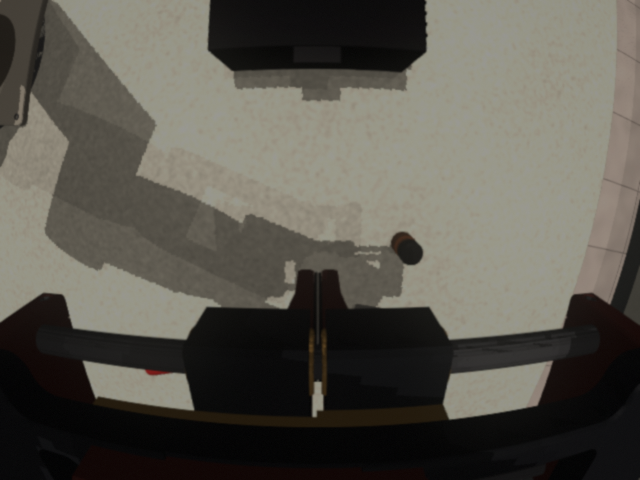

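View pics/s16.png

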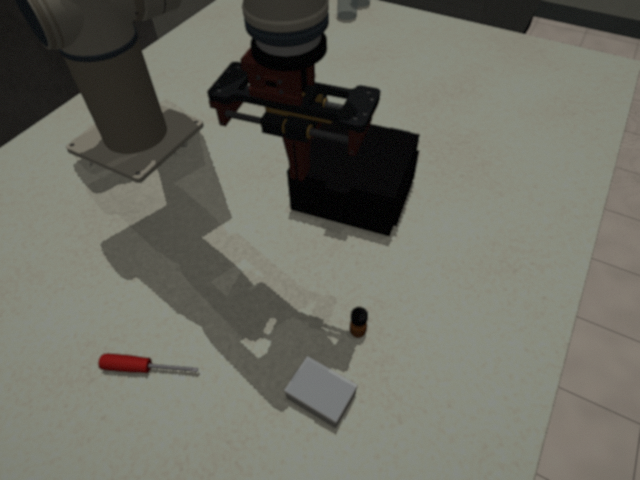

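View pics/t16.png

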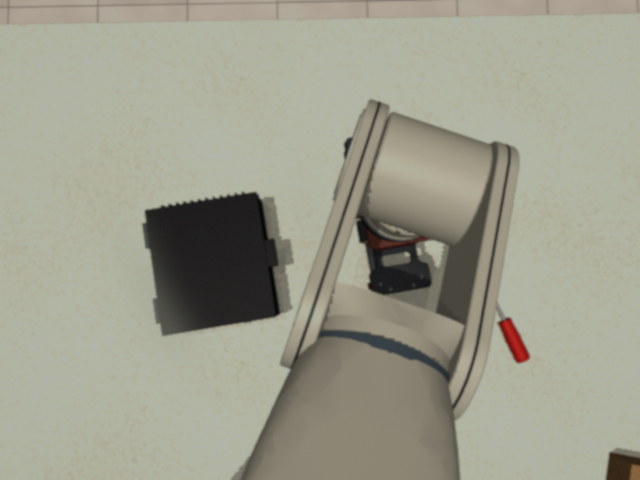

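```bash
python3 - <<'E'
from h import *
print(close_job())
E
```

```text
the job is handed in; nothing more can be done
None
```

The chip carrier is in the reader's pocket, glass end towards +x, with both keys in its notches, and the lid is shut. I handed the job in at about 24 s.

- **Seating:** I found the stage by eye, about 3 mm off the pocket centre. The carrier went straight over the keys, so no shuffling was needed. The wrist force stayed below about 4 N at each reading while I lowered it.
- **Carrier check:** A wrist picture after release showed both keys in the notches. The plate's apparent size was 69–70 by 49.5 mm, which fits lying on the floor and not riding 6 mm up on the keys. Its heading was about 8.7° against the reader's 8.4°, and its centre was about 3 mm from the pocket's centre.
- **Lid check:** I pulled the lid over from behind and pressed it down. It stopped firm at 33 N with the fingertips 103.1 mm up, and a shut lid's top is at 103 mm. I did not measure its angle again after letting go.
- **Bystanders:** In the last scene picture the vial, chip box and screwdriver stand where they were. That was judged by eye, not measured.
- **What did not go to plan:** The tool tilted by up to about 3° during moves. The carrier went in about 2° off level and settled flat when released. On one early approach to the carrier the fingers drifted about 27 mm sideways, and I read a 2.6 N upward force that may have been a light touch on the rib. I backed off and approached again.

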